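# Click the water filter's reminder wheel on to the red month

## Task

The water filter has just been serviced: with a fingertip, flick the edge of the blue reminder wheel on its top clockwise (seen from above), click by click, until the red lobe has clicked in at the white pointer, and do not run past it. Push gently, do not grip the wheel, leave everything else on the shelf where it is, and finish with the hand clear.

Things in the scene. Friction and masses are not known exactly. Their poses are not given: they have to be found in the camera images.
- filter: water filter, fixed: brass head 92 mm across, clear bowl below, on two upright copper pipes 115 mm to each side (along its y). Origin on the shelf under the bowl's middle; z up, front (pressure gauge and pointer side) is its -x. The gauge reaches 70 mm in front of the axis, top 167 mm above the shelf; pipes and nuts end 171 mm above the shelf. Under the wheel: a 74 mm round neck, 174 to 183 mm up.
- reminder_wheel (a joint): turn of the blue wheel, rad: 0 = red lobe at the pointer; grows clockwise seen from above; starts negative, 2 to 5 clicks short. A spring detent holds it at each multiple of 0.5236 (30 deg); pushed past half way it snaps on into the next click. Some 2 to 3 N at the edge moves it. It turns either way.
- wheel_centre (a point): wheel's axis at its top face, 197 mm above the shelf; axes as the filter's. The wheel lies flat, 14 mm thick: an 80 mm disc with twelve lobes round its edge (upright cylinders 12 mm across, centred 41 mm from the axis; 94 mm over all), notches between them 7 mm deep, 9 mm wide at the bottom. At each click a lobe is at the pointer, notches 15 deg either side. Fixed cap on top, 36 mm across, 8 mm high.
- red_lobe (a point): middle of the top face of the one red lobe (the others are blue with a white dot), 41 mm from the wheel's axis; turns with the wheel
- pointer_tip (a point): outer end of the fixed white pointer, 8 mm wide, 33 mm from the wheel's axis on the filter's -x side, 201 mm above the shelf; it lies over the wheel
- toolbox: closed red plastic toolbox, 390 x 200 mm, 184 mm high over its handle, 3 kg, loose; origin under its middle, long side along its x; leave alone
- hex_set: silver folding hex key set, 112 x 40 x 22 mm, loose, lies behind the filter; origin under its middle; leave alone
- saucer: white ceramic saucer of screws, 144 mm across, 20 mm high, loose; origin under its middle; leave alone
- bleed_key: chrome radiator bleed key lying flat, about 46 x 36 mm, 11 mm high, loose, in front of the filter; origin under its middle; leave alone
- cartridge: new filter cartridge standing upright, white with blue ends, 60 mm across, 126 mm high, loose; origin under its middle; leave alone
- torch: yellow torch standing on its head, 48 mm across, 136 mm high, loose; origin under its middle; leave alone
- bowl_spanner: black plastic ring spanner lying flat, ring 116 mm across centred 50 mm along its x, handle to 113 mm along its -x, 12 mm high, loose; leave alone

How it is judged:
By the outcome, as a careful person would: the job done as asked, in the order asked, and still so for the second after the job is handed in, with the robot touching nothing.
It also fails if it takes over 58 s, if anything falls off the work surface, if the arm or the gripper's body presses on something with over 40 N, if the wrist force passes 120 N, or if a joint passes its speed limit or range.

## Robot

A 6-joint arm with a two-finger parallel gripper is mounted at the origin on the work surface. World frame = base frame: x ahead of the robot, y to its left, z up, the work surface at z = 0. Lengths are in m, angles in rad, forces in N, time in s.
With the tool pointing down it reaches from about 0.4 to 0.825 m from the base axis. Payload 7 kg.
Tool frame: the origin (TCP) lies on the centre line of the jaws, within the pads' length; the fingertips stand 22 mm ahead of it and the grasp point (between the pads) lies 3 mm ahead of it; z points along the fingers, y is the line along which they close (so a half turn about z gives the same grasp; the last joint's range is limited). The gripper opens to 85 mm and grips with 20 to 120 N. Pads are 22 mm wide; open, the fingers measure 114 mm over their backs; the gripper's body (76 mm by 85 mm) begins 54 mm behind the grasp point. The pads swing forward as they close: fully open they stand 13 mm farther back than shut.
Start: joints at [1.603, 0.359, 0.012, 0, -1.224, -0.288], TCP at [0.171, 0.653, 0.253] pointing down, gripper open.
Joint ranges: [-3.07, 3.07], [-1.43, 2.12], [-1.02, 1.25], [-3.03, 1.67], [-3.05, -0], [-3.03, 3.03]. Speed limits (rad/s): [2.39, 2.39, 3.01, 3.14, 3.14, 3.14].

## Interface

Orientations are given as [roll, pitch, yaw] about the fixed x, y, z axes, in that order (R = Rz(yaw) Ry(pitch) Rx(roll)).
In Python, from cell import arm gives the robot as it stands.
- The arm moves only by the tool arm_command, never from a script. Its argument "deltas" is a list of rows, each a list of 7 numbers: the shift along the world's x, y, z normalised to -1 to 1, where 1 is 0.3 m, then the turn, a rotation vector about the world's x, y, z normalised to -1 to 1, where 1 is pi rad, then the opening, from -1 (shut) to 1 (fully open), so that 0 is half open. A call has 1 to 12 rows; each row is the pose to reach, as a shift and turn from the pose commanded when the call began, turning the shorter way round; what a row does not reach only later rows make up. A row lasts 1/12 s, in which the tool goes at most 41.7 mm and 7.16 degrees, less where a joint would pass 70% of its speed; a pose out of reach is approached as far as the arm can. A call with a number of a shift or a turn outside -1 to 1 is refused whole. A call with a gripper value outside its range is refused whole. The fingers move at their own pace and stop on an object; "force" is the grip in N (left out, the last holds). Time passes only in rows, so rows that repeat a pose let the fingers close. It gives the time, the measured TCP pose, the force, the opening and the grip force at its end, in the units of the state.
- arm.get_obs(): the state, without advancing time (a new reading comes with each control period).
- arm.camera(name): name is "scene" or "top" or "wrist"; returns a dict with "image" (420x560x3 uint8, red, green, blue), "camera_matrix" (3x3 intrinsics, pixels), "world_from_camera" (4x4, takes a point from camera to world coordinates). Camera axes: x right, y up, looking along -z (the intrinsics and any distortion apply to the point x, -y, -z); pixel columns grow to the right and rows downward; lengths in m; the calibration is good to about 2 mm. The wrist camera is an equidistant fisheye: a pixel r from the principal point sees the ray r / f radians off the axis. A picture is of the moment at which its call begins. There is no depth.
- arm.close_job(): hands the job in; it is judged then, once.
Trained networks look in a picture, given as the dict that the camera call returned (one of the last four; its "shot" number tells which), for a name from the list of things; names that differ only in an ending like _2 or _b are one class to them, and where a whole thing is asked for, a point or a joint stands for the part that bears it (a point fixed in the world has none). Each returns a list of dicts, best first, with "p" (0 to 1); they miss things now and then, are a little off and sometimes report something else, mostly with a low value. They report only what shows in the picture. A call takes as long as a camera call.
- arm.search_frame(picture, name): "centre" ([row, column] in pixels, amid what is visible of it).
The state is a dict: "time": time; "joint_positions": joint angles; "joint_velocities": joint speeds; "effort": joint torques, N m; "tool_pos": TCP position; "eef_rot": TCP orientation; "force": force on the tool from outside, world axes, zero at the start; "ft_torque": the same for the moment, N m; "width": finger opening in m; "gripper_force": force on a finger pad.
Only numpy, scipy, OpenCV 4.12 (cv2) and the standard library are available. Lean on these libraries where they do the work, as an engineer would, in place of code of your own. Each camera call takes 0.05 s, during which the arm holds its last target. There are 200 camera calls.

## Working session

There is one attempt and no reset: what is moved stays moved. The work goes in short steps, Python scripts to look and compute and a tool call to move; the robot and the scene stay as the last step left them, time stands still between calls to the robot, and variables do not carry over. Pictures are saved under pics/ and viewed, at most 10 in all, crops included, and the job is handed in when it is done.

Besides the shell and the picture viewer there is one more tool, called after ">>>" as name(argument=value, ...) on one line, values as JSON. arm_command: Moves the arm, as the interface text tells. Its arguments: {"type":"object","properties":{"deltas":{"type":"array"},"force":{"type":"number"}},"required":["deltas"]}

```bash
mkdir -p pics; cat > h.py <<'E'
import numpy as np, cv2
from cell import arm
def ray(p,rc,fish=False):
    K=p["camera_matrix"];T=p["world_from_camera"];K=np.array(K);T=np.array(T)
    x=(rc[1]-K[0,2])/K[0,0];y=(rc[0]-K[1,2])/K[1,1]
    if fish:
        r=np.hypot(x,y);s=np.sin(r)/r if r>1e-9 else 1;d=np.array([x*s,-y*s,-np.cos(r)])
    else: d=np.array([x,-y,-1.])
    return T[:3,3],T[:3,:3]@d
def atz(p,rc,z,fish=False):
    o,d=ray(p,rc,fish);return o+d*(z-o[2])/d[2]
def proj(p,X,fish=False):
    K=np.array(p["camera_matrix"]);T=np.array(p["world_from_camera"])
    c=T[:3,:3].T@(np.array(X)-T[:3,3]);v=np.array([c[0],-c[1],-c[2]])
    if fish:
        th=np.arctan2(np.hypot(v[0],v[1]),v[2]);n=np.hypot(v[0],v[1]);v=np.array([v[0]/n*th,v[1]/n*th,1]);
    else: v=v/v[2]
    return (K@v)[1::-1]
def tri(rays):
    A=0;b=0
    for o,d in rays:
        d=d/np.linalg.norm(d);M=np.eye(3)-np.outer(d,d);A=A+M;b=b+M@o
    return np.linalg.solve(A,b)
def save(p,n):cv2.imwrite(f"pics/{n}.png",p["image"][:,:,::-1])
E
python3 - <<'E'
from h import *
for c in ["scene","top","wrist"]:
    p=arm.camera(c);save(p,c)
    print(c,np.round(p["world_from_camera"],3).tolist(),np.round(p["camera_matrix"],1).tolist())
    for n in ["filter","reminder_wheel","wheel_centre","red_lobe","pointer_tip","toolbox","cartridge","torch"]:
        r=arm.search_frame(p,n)
        print(n,[(np.round(q["centre"],1).tolist(),round(q["p"],2),np.round(atz(p,q["centre"],.197,c=="wrist"),3).tolist()) for q in r[:2]])
print(arm.get_obs())
E
```

```text
scene [[-0.704, -0.459, 0.542, 1.23], [0.71, -0.448, 0.543, 0.69], [-0.006, 0.767, 0.642, 1.044], [0.0, 0.0, 0.0, 1.0]] [[401.7, 0.0, 277.3], [0.0, 401.7, 214.7], [0.0, 0.0, 1.0]]
filter [([231.5, 263.3], 0.86, [0.604, 0.0, 0.197])]
reminder_wheel [([218.9, 259.1], 0.8, [0.571, -0.053, 0.197])]
wheel_centre [([232.5, 262.5], 0.92, [0.609, 0.002, 0.197])]
red_lobe [([221.3, 256.3], 0.56, [0.586, -0.051, 0.197])]
pointer_tip [([232.2, 263.6], 0.74, [0.605, 0.003, 0.197]), ([264.0, 237.9], 0.18, [0.75, 0.048, 0.197])]
toolbox []
cartridge [([348.4, 361.9], 0.95, [0.723, 0.46, 0.197])]
torch [([250.3, 377.2], 0.76, [0.425, 0.302, 0.197])]
top [[-0.029, 0.974, -0.225, 0.164], [-1.0, -0.029, 0.006, -0.027], [-0.0, 0.225, 0.974, 1.619], [0.0, 0.0, 0.0, 1.0]] [[521.4, 0.0, 281.9], [0.0, 521.4, 202.3], [0.0, 0.0, 1.0]]
filter [([189.0, 294.3], 0.83, [0.531, -0.072, 0.197]), ([253.7, 118.5], 0.72, [0.362, 0.415, 0.197])]
reminder_wheel [([186.0, 295.4], 0.64, [0.539, -0.076, 0.197])]
wheel_centre [([189.8, 294.9], 0.91, [0.528, -0.074, 0.197])]
red_lobe [([184.4, 290.5], 0.82, [0.544, -0.062, 
[... 695 characters left out ...]
0.197])]
{'time': 1.35, 'joint_positions': array([ 1.60308016e+00,  3.58612431e-01,  1.18977281e-02,  2.90207192e-06,
       -1.22408463e+00, -2.88103177e-01]), 'joint_velocities': array([-0.00045159,  0.00055465,  0.00074934, -0.00011302,  0.00142298,
       -0.00020863]), 'effort': array([ 4.66164784e-04, -5.82988751e+01,  2.93669629e+01,  6.94212154e+00,
       -5.89658430e-04,  8.13150720e-07]), 'tool_pos': array([0.17081188, 0.65301273, 0.25329373]), 'eef_rot': array([ 3.14159055e+00, -3.46988394e-06, -2.55818362e-01]), 'force': array([-0.50563634, -0.76422883, -0.00292811]), 'ft_torque': array([-0.02502085,  0.00614472, -0.02894445]), 'gripper_force': 0.0, 'width': 0.08572061024930074}
```

View pics/top.png

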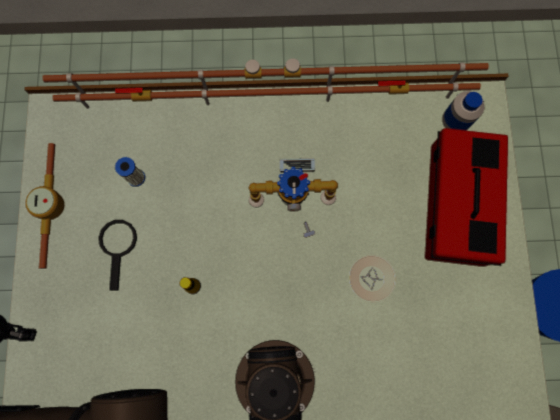

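View pics/scene.png

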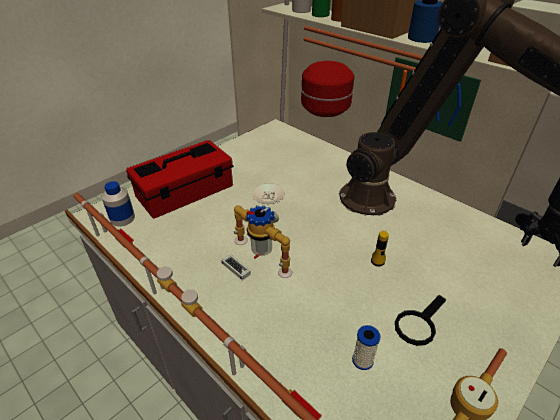

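```bash
python3 - <<'E'
from h import *
t=arm.camera("top");s=arm.camera("scene")
def blue(p,r0,r1,c0,c1):
    m=cv2.inRange(cv2.cvtColor(p["image"],cv2.COLOR_RGB2HSV),(105,120,60),(125,255,255));z=np.zeros_like(m);z[r0:r1,c0:c1]=m[r0:r1,c0:c1]
    n,l,st,ce=cv2.connectedComponentsWithStats(z);i=1+np.argmax(st[1:,4]);x,y,w,h=st[i,:4];return np.array([y+(h-1)/2,x+(w-1)/2]),st[i]
a,sa=blue(t,150,220,260,330);b,sb=blue(s,190,240,230,300)
print(a,sa,b,sb,tri([ray(t,a),ray(s,b)]),atz(t,a,.19),atz(s,b,.19))
cv2.imwrite("pics/c1.png",cv2.resize(np.hstack([t["image"][150:225,250:345],s["image"][190:265,215:310]])[:,:,::-1],None,fx=4.2,fy=4.2,interpolation=cv2.INTER_CUBIC))
cv2.imwrite("pics/w1.png",cv2.imread("pics/wrist.png"))
E
```

```text
[182.  293.5] [278 166  32  33 502] [216.5 260. ] [247 208  27  18 241] [ 0.55311239 -0.07039658  0.18657616] [ 0.55288246 -0.07109949  0.19      ] [ 0.55532815 -0.0663819   0.19      ]
```

View pics/c1.png

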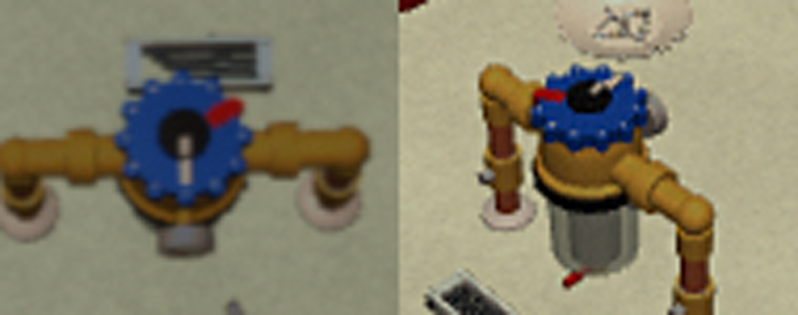

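View pics/wrist.png

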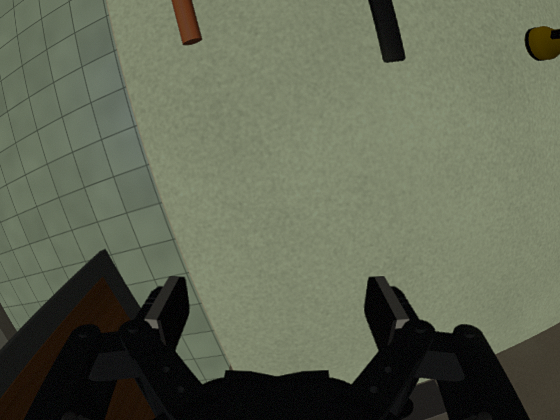

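>>> arm_command(deltas=[[0,-0.05,0.1,0,0,0,-1],[0.1,-0.15,0.2,0,0,0,-1],[0.15,-0.28,0.23,0,0,0,-1],[0.2,-0.4,0.23,0,0,0,-1],[0.25,-0.52,0.23,0,0,0,-1],[0.3,-0.64,0.23,0,0,0,-1],[0.35,-0.76,0.23,0,0,-0.02,-1],[0.4,-0.88,0.23,0,0,-0.04,-1],[0.43,-0.98,0.23,0,0,-0.06,-1],[0.43,-1,0.23,0,0,-0.085,-1],[0.43,-1,0.23,0,0,-0.085,-1]], force=20)

```text
time: 2.37
tool_pos: [0.3002, 0.3511, 0.3232]
eef_rot: [-3.14, 0.001, -0.528]
force: [0.6, 0.9, 0.6]
width: 0.0003
gripper_force: 0.0
```

>>> arm_command(deltas=[[0.03,-0.1,0,0,0,0,-1],[0.08,-0.22,0,0,0,0,-1],[0.14,-0.34,0,0,0,0,-1],[0.2,-0.46,0,0,0,0,-1],[0.26,-0.58,0,0,0,0,-1],[0.32,-0.7,0,0,0,0,-1],[0.38,-0.82,0,0,0,0,-1],[0.44,-0.94,0,0,0,0,-1],[0.47,-1,0,0,0,0,-1],[0.47,-1,0,0,0,0,-1],[0.47,-1,0,0,0,0,-1]])

```text
time: 3.28
tool_pos: [0.4415, 0.0527, 0.322]
eef_rot: [3.141, 0.0, -0.523]
force: [-0.8, 0.2, -0.6]
width: -0.0001
gripper_force: 0.0
```

Now to TCP (0.47, -0.10, 0.30).

>>> arm_command(deltas=[[0.02,-0.1,0,0,0,0,-1],[0.04,-0.22,-0.02,0,0,0,-1],[0.07,-0.34,-0.05,0,0,0,-1],[0.09,-0.45,-0.07,0,0,0,-1],[0.095,-0.5,-0.07,0,0,0,-1],[0.095,-0.51,-0.07,0,0,0,-1],[0.095,-0.51,-0.07,0,0,0,-1]])

```text
time: 3.87
tool_pos: [0.4696, -0.0996, 0.301]
eef_rot: [3.141, 0.0, -0.522]
force: [0.4, 0.5, 0.1]
width: -0.0001
gripper_force: 0.0
```

```bash
python3 - <<'E'
from h import *
p=arm.camera("wrist");save(p,"w2")
for n in ["wheel_centre","red_lobe","pointer_tip"]:
    for q in arm.search_frame(p,n)[:2]:
        z={"pointer_tip":.201}.get(n,.197);print(n,np.round(q["centre"],1),round(q["p"],2),np.round(atz(p,q["centre"],z,True),4))
print(arm.get_obs()["tool_pos"])
E
```

```text
wheel_centre [141.7 203.1] 0.56 [ 0.5483 -0.084   0.197 ]
red_lobe [131.6 197.8] 0.55 [ 0.5564 -0.0846  0.197 ]
red_lobe [139.4 202.8] 0.39 [ 0.5498 -0.0847  0.197 ]
pointer_tip [143.5 202.9] 0.78 [ 0.5472 -0.0842  0.201 ]
[ 0.46950537 -0.09863763  0.30156531]
```

View pics/w2.png

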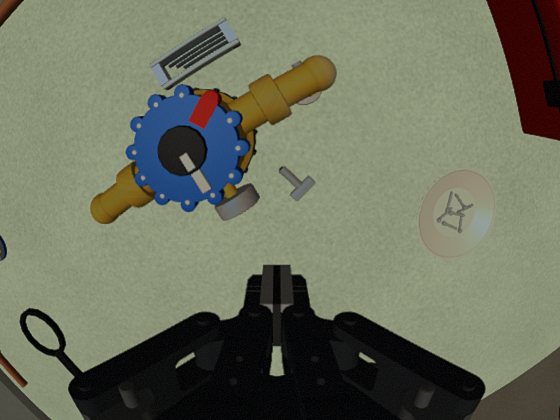

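```bash
cat >> h.py <<'E'
from scipy.optimize import least_squares
def wheel(p):
    "fit wheel model (c, phase a of the white dots) to the white dots on the blue rim"
    hsv=cv2.cvtColor(p["image"],cv2.COLOR_RGB2HSV)
    b=cv2.inRange(hsv,(100,100,50),(128,255,255))
    n,l,st,ce=cv2.connectedComponentsWithStats(b);i=1+np.argmax(st[1:,4])
    cn=max(cv2.findContours((l==i).astype(np.uint8),cv2.RETR_EXTERNAL,cv2.CHAIN_APPROX_NONE)[0],key=len)
    h=cv2.convexHull(cn)[:,0,::-1]
    P=np.array([atz(p,q,.195,True)[:2] for q in h.astype(float)])
    c=least_squares(lambda v:np.hypot(*(P-v[:2]).T)-v[2],[*P.mean(0),.047],loss="soft_l1",f_scale=.001).x
    r=cv2.inRange(hsv,(0,150,80),(8,255,255));
    m=[]
    for y,x in np.argwhere(r>0):
        q=atz(p,(y,x),.197,True)[:2]-c[:2]
        if np.hypot(*q)<.052: m.append(q)
    m=np.mean(m,0);return c,np.degrees(np.arctan2(m[1],m[0])),np.hypot(*m)
E
python3 - <<'E'
from h import *
p=arm.camera("wrist");c,a,r=wheel(p);print(c,a,r)
print("proj c",proj(p,[*c[:2],.205],True))
pt=atz(p,(191,208),.201,True)[:2]-c[:2];print("pointer",pt,np.degrees(np.arctan2(pt[1],pt[0])),np.hypot(*pt))
o=arm.get_obs();t=o["tool_pos"];psi=o["eef_rot"][2];R=np.array([[np.cos(psi),np.sin(psi)],[np.sin(psi),-np.cos(psi)]])
for rc in [(265,263),(265,292),(303,263),(303,292),(277,250),(277,303)]:
    print(rc,[(np.round(1e3*R.T@(atz(p,rc,t[2]-dz,True)-t)[:2],1)).tolist() for dz in (.022,.0)])
for x in (-11,11):
  for y in (-8,8): print(x,y,proj(p,[*(t[:2]+R@[x/1e3,y/1e3]),t[2]-.022],True))
I=p["image"][245:330,235:320][:,:,::-1]; cv2.imwrite("pics/tip.png",cv2.resize(cv2.convertScaleAbs(I,alpha=1.8,beta=20),None,fx=6,fy=6,interpolation=cv2.INTER_CUBIC))
E
```

```text
[ 0.55134735 -0.06848148  0.0467127 ] -60.03158448346273 0.03344371328377352
proj c [150.06540099 181.42764278]
pointer [-0.03468377  0.0007394 ] 178.7787363286496 0.034691655177220185
(265, 263) [[7.8, -8.2], [19.2, -7.2]]
(265, 292) [[7.8, 6.1], [19.2, 4.9]]
(303, 263) [[-14.8, -8.6], [0.1, -7.5]]
(303, 292) [[-14.8, 6.6], [0.1, 5.3]]
(277, 250) [[1.0, -14.9], [13.4, -12.8]]
(277, 303) [[1.0, 11.8], [13.4, 9.7]]
-11 -8 [296.97113031 264.07368426]
-11 8 [296.92297389 294.90640402]
11 -8 [259.28290734 263.32081852]
11 8 [259.25218556 296.01476965]
```

View pics/tip.png

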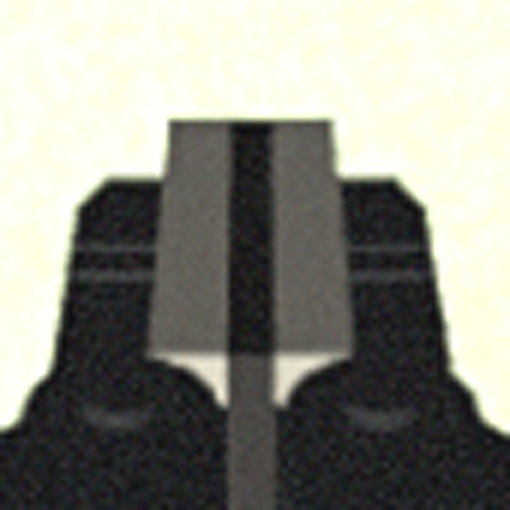

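```bash
cat > plan.py <<'E'
from h import *
c=np.array([.5533,-.0705])
def tcp(th,r,z,k=np.array([.011,-.0073])):
    psi=np.radians(th-225);t=np.radians(th)
    R=np.array([[np.cos(psi),np.sin(psi)],[np.sin(psi),-np.cos(psi)]])
    return np.array([*(c+r*np.array([np.cos(t),np.sin(t)])-R@k),z,psi])
def rows(a,lst):
    for q in lst: d=tcp(*q)-a;print(q,np.round(d[:3]/.3,3).tolist(),round(d[3]/np.pi,4))
    return tcp(*lst[-1])
E
python3 - <<'E'
from plan import *
a=np.array([.4693,-.1,.3013,-.5228])
a=rows(a,[(225,.06,.29),(225,.06,.212),(225,.0405,.212)])
print()
a=rows(a,[(225-i*5,.0405,.212) for i in range(1,7)]);print()
a=rows(a,[(195-i*5,.0405,.212) for i in range(1,7)]);print()
rows(a,[(165,.06,.212)]+[(t,.06,.212) for t in range(170,226,5)]+[(225,.0405,.212)])
E
```

```text
(225, 0.06, 0.29) [0.102, -0.067, -0.038] 0.1664
(225, 0.06, 0.212) [0.102, -0.067, -0.298] 0.1664
(225, 0.0405, 0.212) [0.148, -0.021, -0.298] 0.1664

(220, 0.0405, 0.212) [-0.01, 0.012, 0.0] -0.0278
(215, 0.0405, 0.212) [-0.019, 0.025, 0.0] -0.0556
(210, 0.0405, 0.212) [-0.027, 0.038, 0.0] -0.0833
(205, 0.0405, 0.212) [-0.033, 0.052, 0.0] -0.1111
(200, 0.0405, 0.212) [-0.038, 0.067, 0.0] -0.1389
(195, 0.0405, 0.212) [-0.042, 0.082, 0.0] -0.1667

(190, 0.0405, 0.212) [-0.003, 0.015, 0.0] -0.0278
(185, 0.0405, 0.212) [-0.004, 0.031, 0.0] -0.0556
(180, 0.0405, 0.212) [-0.004, 0.046, 0.0] -0.0833
(175, 0.0405, 0.212) [-0.002, 0.062, 0.0] -0.1111
(170, 0.0405, 0.212) [0.0, 0.077, 0.0] -0.1389
(165, 0.0405, 0.212) [0.005, 0.092, 0.0] -0.1667

(165, 0.06, 0.212) [-0.063, 0.017, 0.0] 0.0
(170, 0.06, 0.212) [-0.068, -0.004, 0.0] 0.0278
(175, 0.06, 0.212) [-0.072, -0.025, 0.0] 0.0556
(180, 0.06, 0.212) [-0.073, -0.046, 0.0] 0.0833
(185, 0.06, 0.212) [-0.073, -0.067, 0.0] 0.1111
(190, 0.06, 0.212) [-0.071, -0.088, 0.0] 0.1389
(195, 0.06, 0.212) [-0.067, -0.109, 0.0] 0.1667
(200, 0.06, 0.212) [-0.062, -0.129, 0.0] 0.1944
(205, 0.06, 0.212) [-0.054, -0.149, 0.0] 0.2222
(210, 0.06, 0.212) [-0.045, -0.169, 0.0] 0.25
(215, 0.06, 0.212) [-0.034, -0.187, 0.0] 0.2778
(220, 0.06, 0.212) [-0.022, -0.204, 0.0] 0.3056
(225, 0.06, 0.212) [-0.008, -0.22, 0.0] 0.3333
(225, 0.0405, 0.212) [0.038, -0.174, 0.0] 0.3333
```

Go to the pre-insertion point beside the notch and look before entering.

>>> arm_command(deltas=[[0.03,-0.02,0,0,0,0.035,-1],[0.06,-0.04,-0.02,0,0,0.07,-1],[0.09,-0.06,-0.038,0,0,0.105,-1],[0.102,-0.067,-0.038,0,0,0.14,-1],[0.102,-0.067,-0.08,0,0,0.166,-1],[0.102,-0.067,-0.15,0,0,0.166,-1],[0.102,-0.067,-0.22,0,0,0.166,-1],[0.102,-0.067,-0.27,0,0,0.166,-1],[0.102,-0.067,-0.298,0,0,0.166,-1],[0.102,-0.067,-0.298,0,0,0.166,-1],[0.102,-0.067,-0.298,0,0,0.166,-1]])

```text
time: 5.03
tool_pos: [0.5002, -0.1197, 0.2123]
eef_rot: [3.141, -0.0, -0.0]
force: [0.4, 0.7, 1.2]
width: -0.0001
gripper_force: 0.0
```

```bash
python3 - <<'E'
from plan import *
p=arm.camera("wrist");I=p["image"][:,:,::-1].copy()
print(wheel(p),arm.get_obs()["tool_pos"],arm.get_obs()["eef_rot"])
cv2.imwrite("pics/w3.png",cv2.resize(I[90:350,60:400],None,fx=2.2,fy=2.2,interpolation=cv2.INTER_CUBIC))
E
```

```text
(array([ 0.55092149, -0.06812363,  0.04698514]), np.float64(-59.806307845657784), np.float64(0.033861643511642746)) [ 0.50057017 -0.11975375  0.2128967 ] [ 3.14137791e+00 -1.26510751e-03 -4.26509351e-04]
```

View pics/w3.png

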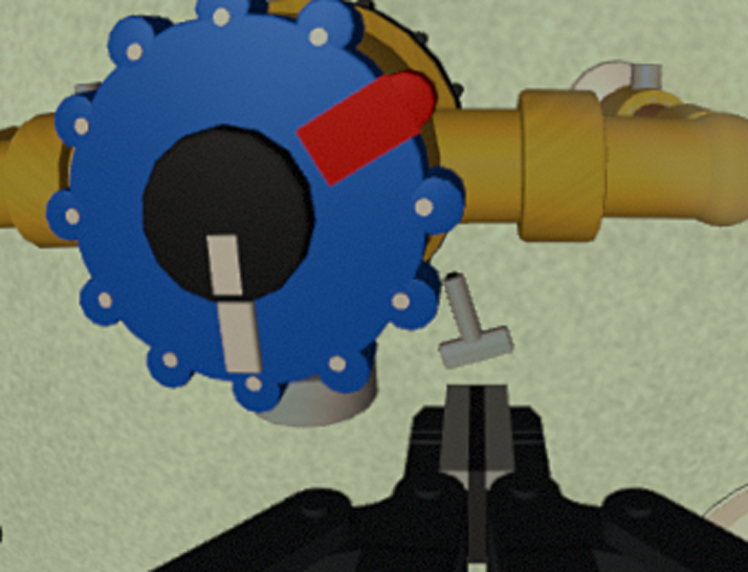

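>>> arm_command(deltas=[[0.012,0.012,0,0,0,0,-1],[0.024,0.024,0,0,0,0,-1],[0.036,0.036,0,0,0,0,-1],[0.046,0.046,0,0,0,0,-1],[0.046,0.046,0,0,0,0,-1]])

```text
time: 5.5
tool_pos: [0.514, -0.1063, 0.2124]
eef_rot: [3.141, 0.0, -0.001]
force: [-1.8, -2.7, 5.0]
width: -0.0004
gripper_force: 3.9
```

>>> arm_command(deltas=[[-0.005,0.006,0,0,0,-0.014,-1],[-0.01,0.012,0,0,0,-0.028,-1],[-0.015,0.018,0,0,0,-0.042,-1],[-0.019,0.025,0,0,0,-0.056,-1],[-0.023,0.031,0,0,0,-0.069,-1],[-0.027,0.038,0,0,0,-0.083,-1],[-0.03,0.045,0,0,0,-0.097,-1],[-0.033,0.052,0,0,0,-0.111,-1],[-0.036,0.06,0,0,0,-0.125,-1],[-0.038,0.067,0,0,0,-0.139,-1],[-0.042,0.082,0,0,0,-0.167,-1],[-0.042,0.082,0,0,0,-0.167,-1]])

```text
time: 6.5
tool_pos: [0.5008, -0.0817, 0.2123]
eef_rot: [3.141, -0.0, -0.53]
force: [-3.0, -3.5, 3.4]
width: 0.0
gripper_force: 4.2
```

```bash
python3 - <<'E'
from plan import *
p=arm.camera("wrist");print(wheel(p),arm.get_obs()["force"],arm.get_obs()["tool_pos"],arm.get_obs()["eef_rot"])
I=p["image"][:,:,::-1]
cv2.imwrite("pics/w4.png",cv2.resize(I[90:350,60:400],None,fx=2.2,fy=2.2,interpolation=cv2.INTER_CUBIC))
E
```

```text
(array([ 0.55114807, -0.06821835,  0.04695513]), np.float64(-90.77956054936129), np.float64(0.033561306064422154)) [-3.5482169  -2.84720967  4.96623396] [ 0.50084801 -0.08190195  0.21229487] [ 3.14096480e+00 -1.30748524e-04 -5.24373888e-01]
```

View pics/w4.png

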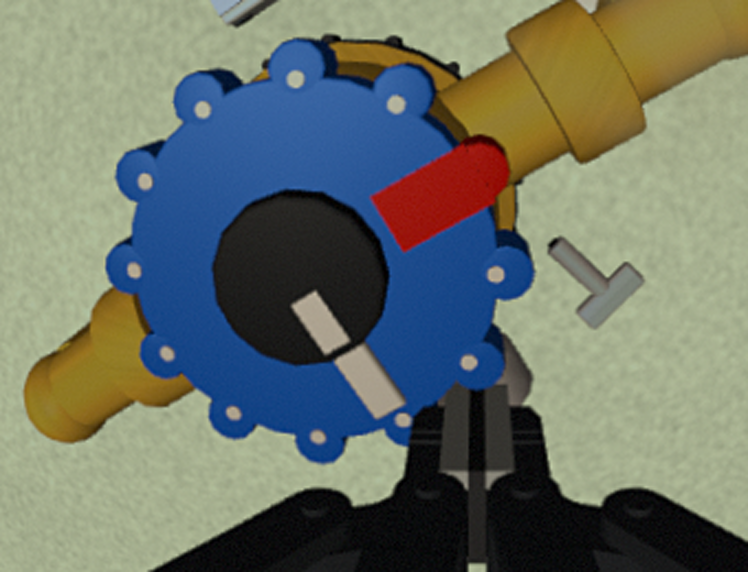

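>>> arm_command(deltas=[[-0.004,0,0.007,0,0,0,-1],[-0.005,0.007,0.007,0,0,-0.014,-1],[-0.007,0.015,0.007,0,0,-0.028,-1],[-0.007,0.023,0.007,0,0,-0.042,-1],[-0.008,0.031,0.007,0,0,-0.056,-1],[-0.008,0.038,0.007,0,0,-0.069,-1],[-0.008,0.046,0.007,0,0,-0.083,-1],[-0.007,0.054,0.007,0,0,-0.097,-1],[-0.006,0.062,0.007,0,0,-0.111,-1],[-0.005,0.07,0.007,0,0,-0.125,-1],[-0.004,0.078,0.007,0,0,-0.139,-1],[0.001,0.093,0.007,0,0,-0.167,-1]])

```text
time: 7.55
tool_pos: [0.5016, -0.0534, 0.2138]
eef_rot: [-3.141, 0.001, -1.05]
force: [-0.9, -0.3, 0.1]
width: -0.0001
gripper_force: 0.1
```

```bash
python3 - <<'E'
from plan import *
p=arm.camera("wrist");print(wheel(p),arm.get_obs()["force"],arm.get_obs()["tool_pos"],arm.get_obs()["eef_rot"])
p=arm.camera("top");I=p["image"][:,:,::-1];save(p,"t5")
E
```

```text
(array([ 0.55144579, -0.06817486,  0.0469964 ]), np.float64(-119.54280127939342), np.float64(0.03358046752967565)) [ 0.34038201 -0.22064018  0.60299983] [ 0.50200632 -0.05292286  0.21389412] [-3.14046185e+00  4.10322100e-04 -1.05823823e+00]
```

>>> arm_command(deltas=[[-0.03,0.008,0,0,0,0,-1],[-0.059,0.016,0,0,0,0,-1],[-0.066,-0.015,0,0,0,0.042,-1],[-0.069,-0.047,0,0,0,0.083,-1],[-0.068,-0.079,0,0,0,0.125,-1],[-0.063,-0.11,0,0,0,0.167,-1],[-0.054,-0.14,0,0,0,0.208,-1],[-0.041,-0.17,0,0,0,0.25,-1],[-0.024,-0.197,0,0,0,0.292,-1],[-0.004,-0.221,0,0,0,0.333,-1],[-0.004,-0.221,0,0,0,0.333,-1]])

```text
time: 8.57
tool_pos: [0.5001, -0.1208, 0.214]
eef_rot: [3.142, -0.0, 0.005]
force: [-0.3, -0.0, -0.3]
width: 0.0002
gripper_force: 0.0
```

```bash
python3 - <<'E'
from plan import *
p=arm.camera("wrist");print(wheel(p),arm.get_obs()["force"],arm.get_obs()["tool_pos"],arm.get_obs()["eef_rot"],tcp(225,.06,.214))
E
```

```text
(array([ 0.55104514, -0.06823651,  0.04704565]), np.float64(-118.92478469376731), np.float64(0.0331379315510628)) [-0.18837965 -0.1104359   0.13588413] [ 0.49971777 -0.12046963  0.21393901] [-3.14144008e+00  1.53433590e-06  3.65492290e-03] [ 0.49987359 -0.12022641  0.214       0.        ]
```

>>> arm_command(deltas=[[0.012,0.012,0,0,0,0,-1],[0.024,0.024,0,0,0,0,-1],[0.036,0.036,0,0,0,0,-1],[0.043,0.043,0,0,0,0,-1],[0.043,0.043,0,0,0,0,-1]])

```text
time: 9.03
tool_pos: [0.5135, -0.1065, 0.214]
eef_rot: [3.142, 0.0, -0.004]
force: [1.0, -0.3, -0.7]
width: 0.0001
gripper_force: 0.1
```

>>> arm_command(deltas=[[-0.005,0.006,0,0,0,-0.014,-1],[-0.01,0.012,0,0,0,-0.028,-1],[-0.015,0.018,0,0,0,-0.042,-1],[-0.019,0.025,0,0,0,-0.056,-1],[-0.023,0.031,0,0,0,-0.069,-1],[-0.027,0.038,0,0,0,-0.083,-1],[-0.03,0.045,0,0,0,-0.097,-1],[-0.033,0.052,0,0,0,-0.111,-1],[-0.036,0.06,0,0,0,-0.125,-1],[-0.038,0.067,0,0,0,-0.139,-1],[-0.043,0.083,0,0,0,-0.167,-1],[-0.043,0.083,0,0,0,-0.167,-1]])

```text
time: 10.03
tool_pos: [0.4999, -0.0818, 0.214]
eef_rot: [-3.142, 0.0, -0.533]
force: [0.3, -0.2, 0.2]
width: 0.0
gripper_force: 0.0
```

```bash
python3 - <<'E'
from plan import *
p=arm.camera("wrist");print(wheel(p),arm.get_obs()["force"],arm.get_obs()["tool_pos"],arm.get_obs()["eef_rot"],tcp(195,.0417,.214))
E
```

```text
(array([ 0.55121   , -0.06822672,  0.04690316]), np.float64(-148.9204113552212), np.float64(0.03290701905047072)) [-1.07348858 -0.32860614 -1.19888806] [ 0.50013451 -0.08195204  0.21404312] [-3.14150179e+00 -5.14958722e-05 -5.27377252e-01] [ 0.49984461 -0.08211474  0.214      -0.52359878]
```

Third click in. Last click, then retract and lift.

>>> arm_command(deltas=[[-0.001,0.007,0,0,0,-0.014,-1],[-0.003,0.015,0,0,0,-0.028,-1],[-0.003,0.023,0,0,0,-0.042,-1],[-0.004,0.031,0,0,0,-0.056,-1],[-0.004,0.039,0,0,0,-0.069,-1],[-0.004,0.047,0,0,0,-0.083,-1],[-0.003,0.055,0,0,0,-0.097,-1],[-0.002,0.063,0,0,0,-0.111,-1],[-0.001,0.071,0,0,0,-0.125,-1],[0,0.079,0,0,0,-0.139,-1],[0.005,0.094,0,0,0,-0.167,-1],[0.005,0.094,0,0,0,-0.167,-1]])

```text
time: 11.08
tool_pos: [0.5018, -0.0538, 0.2139]
eef_rot: [3.141, 0.0, -1.055]
force: [-0.1, -0.8, 0.8]
width: -0.0003
gripper_force: 0.2
```

```bash
python3 - <<'E'
from plan import *
p=arm.camera("wrist");print(wheel(p),arm.get_obs()["force"])
E
```

```text
(array([ 0.55164255, -0.06830766,  0.04689196]), np.float64(-176.94281379849895), np.float64(0.03653573339914548)) [-0.11582723  0.21832419  0.8976772 ]
```

>>> arm_command(deltas=[[-0.03,0.008,0,0,0,0,-1],[-0.06,0.016,0,0,0,0,-1],[-0.075,0.02,0,0,0,0,-1],[-0.075,0.02,0.08,0,0,0,-1],[-0.075,0.02,0.2,0,0,0,-1],[-0.075,0.02,0.3,0,0,0,-1],[-0.075,0.02,0.3,0,0,0,-1],[-0.075,0.02,0.3,0,0,0,-1]])

```text
time: 11.8
tool_pos: [0.4794, -0.0479, 0.3061]
eef_rot: [-3.137, -0.001, -1.052]
force: [-0.7, -0.2, -1.4]
width: -0.0001
gripper_force: 0.0
```

```bash
python3 - <<'E'
from plan import *
p=arm.camera("wrist");print(wheel(p),arm.get_obs()["force"]);save(p,"w6")
E
```

```text
(array([ 0.55162729, -0.06866773,  0.0467171 ]), np.float64(-178.44043303976332), np.float64(0.03682528071225761)) [-0.5031556 -0.3320036 -0.6365703]
```

View pics/w6.png

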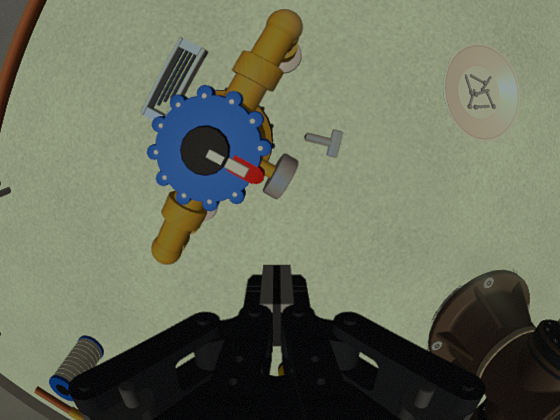

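The red lobe is under the pointer, at about row 172, column 255. The hand is clear and the other things have not moved.

```bash
python3 -c "
from cell import arm
print(arm.close_job())"
```

```text
the job is handed in; nothing more can be done
None
```

I turned the reminder wheel four clicks clockwise, so the red lobe is now clicked in at the white pointer without running past; the hand is clear, nothing else looked moved in the last picture, and I've handed the job in, though no verdict came back.

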